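# Hold the spring tester's slide at the mark

### The job

Get the spring tester ready for a reading, leaving the other things on the bench where they are: first lift the stop block out of its pocket in front of the slide and set it down, without dropping it, in the rectangular tray, and let go of it. Then pull the slide out by its handle, against its spring, until its pointer lines up with the marker on the side bar, without overstretching the spring well past the mark. Finish while still holding the slide there in the gripper: do not let go.

Things in the scene. Friction and masses are not known exactly. Their poses are not given: they have to be found in the camera images.
- tester: Spring pull tester, fixed to the bench: grey base 320 (x, -155 to +165) by 170 (y) by 25 high; lying spring tube at its +x end, 77 high. Origin: underside, z up. The slide pulls out to the tester's -x. Pocket 34 by 40 at x = -60, y = 0, floor 5 above the bench. Guide rails along x at y = +-34, 35 high; marker bar along x at y = +66, 37 high.
- carriage (a joint): How far the slide is out, m: 0 home, to 0.125. Spring: about 3 N at home plus 80 N per metre (8 to 11 N at the mark); it returns home if let go. Slide: steel block 48 (x) by 54 (y), top 58 above the bench. With the stop block in place it moves only about 20 mm.
- handle (a point): Middle of the slide's handle: level round steel bar, diameter 14, 76 long along the tester's y, centre 105 above the bench, an upright of the same bar at each end (62 clear between them, about 40 clear below the bar). Moves with the slide; at the tester's x = 0, y = 0 when home. Axes as the tester's.
- pointer (a point): Tip of the slide's pointer: a dark blade 4 wide sticking out of the slide to the tester's +y; tip at the tester's y = +56, 52 above the bench, at x = 0 when home. Moves with the slide.
- marker: The marker: steel rider 18 by 16 fixed on the marker bar, with a dark blade 4 wide whose tip faces the pointer; top 52 above the bench. Origin: on the tester's centre line (y = 0) at bench height, at the blade's x; axes as the tester's. The slide is at the mark when pointer and marker have the same tester-x, i.e. joint carriage = minus the marker's tester-x.
- mark (a point): Tip of the marker's blade, at the tester's y = +57, 52 above the bench.
- stop: Stop block: loose upright aluminium block with a dark band near its top, 32 (x) by 38 (y) by 85 tall, about 0.25 kg; origin centre of underside. Starts standing in the base's pocket, 20 deep with 1 mm play each side, axes as the tester's, top 90 above the bench, rear face 20 in front of the slide: best gripped across its y faces.
- stop_mid (a point): Centre of the stop block, 42.5 above its underside.
- tray: Rectangular open tray of bare metal, 180 (its x) by 130 (y) by 28 high, walls and floor 4 thick, loose, 0.9 kg; origin centre of the underside. It stands left or right of the tester; the round dish is on the other side.
- dish: Bystander: round shallow bowl of bare metal, 140 across, 35 high, about as big as the tray but round; origin centre of underside.
- bearing: Bystander: steel bearing ring, 52 across, 15 high, lying flat; origin centre of underside.
- socket: Bystander: steel wrench socket, 28 across, 38 high, standing close beside the tester's base; origin centre of underside.
- spare_spring: Bystander: short dark coil spring, 34 across, 48 high, standing; origin centre of underside.
- piston: Bystander: engine piston, 72 across, 62 high, standing; origin centre of underside.
Things that resemble listed ones, but are neither listed nor needed, are in the scene too. What is shaped like the stop but pink or purple is not meant.

How it is judged:
By the outcome, as a careful person would: the job done as asked, in the order asked, and still so for the second after the job is handed in, while the arm keeps its last pose, push and grip.
It also fails if it takes over 51 s, if anything falls off the work surface, if the arm or the gripper's body presses on something with over 40 N, if the wrist force passes 120 N, or if a joint passes its speed limit or range.

### The arm

A 6-joint arm with a two-finger parallel gripper is mounted at the origin on the work surface. World frame = base frame: x ahead of the robot, y to its left, z up, the work surface at z = 0. Lengths are in m, angles in degrees, forces in N, time in s.
With the tool pointing down it reaches from about 0.4 to 0.825 m from the base axis. Payload 7 kg.
Tool frame: the origin (TCP) lies midway between the tips of the shut fingers; the grasp point (between the pads) lies 19 mm behind it; z points along the fingers, y is the line along which they close (so a half turn about z gives the same grasp; the last joint's range is limited). The gripper opens to 88 mm and grips with 3 to 60 N. Pads are 19 mm wide; open, the fingers measure 130 mm over their backs; the gripper's body (78 mm by 193 mm) begins 47 mm behind the grasp point.
Start: joints at [-60.728, 20.546, 0.682, 0, -70.136, -16.507], TCP at [0.149, -0.658, 0.201] pointing down, gripper open.
Joint ranges: [-176.03, 176.03], [-82.01, 121.73], [-58.28, 71.71], [-173.87, 95.51], [-174.79, -0.11], [-173.66, 173.66]. Speed limits (degrees/s): [136.94, 136.94, 172.46, 180, 180, 180].

### API

Orientations are given as a 3x3 rotation matrix whose columns are the frame's x, y, z axes.
In Python, from rig import robot gives the robot as it stands. Calls block until the motion is done:
- robot.goto(position, orientation): joint-space move of the TCP to a pose.
- robot.servo_line(position, ori=None, speed=0.15): straight line of the TCP; ori=None keeps the orientation; speed is the mean speed in m/s.
- robot.movej(angles): joint-space move.
- robot.move_gripper(opening): opening from 0.0 (shut) to 1.0 (fully open); the grip force is fixed at half the most; returns when the fingers have stopped.
- robot.dwell(seconds).
- robot.ik(position, orientation): joint angles nearest the present ones, or None.
- robot.grab_frame(name): name is "scene" or "top" or "wrist"; returns (picture, depth): 384x512x3 uint8, red, green, blue; 384x512 float32, m along the optical axis (not along the pixel's ray), 0 where there is no reading.
- robot.camera_info(name): a dict with "vfov" (degrees; the focal length in pixels is half the picture's height over the tangent of half this angle, whatever the lens; pixels are square), "cx", "cy" (the principal point, pixels), "view" (4x4, takes a point from world to camera coordinates); the wrist camera has in their place "T_tool_cam" (4x4, takes a point from camera to tool coordinates, whose origin is the TCP and whose axes are the flange's). Camera axes: x right, y down, z forward; pixel columns grow to the right and rows downward; lengths in m; the calibration is good to about 2 mm. A picture is of the moment at which its call begins: read the wrist's pose just before it. camera_info takes no time and is no camera call.
A pose or a line that the arm cannot do raises robot.Unreachable and nothing moves.
- robot.job_done(): hands the job in; it is judged then, once.
Readings, each from a call of its own:
- robot.read_t(): time.
- robot.read_qpos(): joint angles.
- robot.read_qvel(): joint speeds.
- robot.read_effort(): joint torques, N m.
- robot.read_position(): TCP position.
- robot.read_tcp_rot(): TCP orientation.
- robot.read_force(): force on the tool from outside, world axes, zero at the start.
- robot.read_ft_torque(): the same for the moment, N m.
- robot.read_grip_width(): opening from 0.0 (shut) to 1.0 (fully open).
- robot.read_finger_force(): force on a finger pad.
Only numpy, scipy, OpenCV 4.12 (cv2) and the standard library are available. Lean on these libraries where they do the work, as an engineer would, in place of code of your own. Each camera call takes 0.05 s, during which the arm holds its last target. There are 200 camera calls.

## Working session

There is one attempt and no reset: what is moved stays moved. The work goes in short steps, each a Python script; the robot and the scene stay as the last script left them, time stands still between calls to the robot, and variables do not carry over. Pictures are saved under pics/ and viewed, at most 10 in all, crops included, and the job is handed in when it is done.

```bash
mkdir -p pics; ls; cat > h.py <<'E'
import numpy as np,cv2
from rig import robot
def cam(n):
    c=robot.camera_info(n); f=192/np.tan(np.radians(c['vfov']/2)); return f,c['cx'],c['cy'],c
def T_cw(n):
    f,cx,cy,c=cam(n)
    if n=='wrist':
        T=np.eye(4);T[:3,:3]=robot.read_tcp_rot();T[:3,3]=robot.read_position()
        return T@np.array(c['T_tool_cam'])
    return np.linalg.inv(np.array(c['view']))
def plane(n,uv,z,T=None):
    f,cx,cy,_=cam(n); T=T_cw(n) if T is None else T
    d=T[:3,:3]@np.array([(uv[0]-cx)/f,(uv[1]-cy)/f,1.]); o=T[:3,3]
    return o+d*(z-o[2])/d[2]
def cloud(n,D,T=None):
    f,cx,cy,_=cam(n); T=T_cw(n) if T is None else T
    v,u=np.mgrid[:384,:512]; P=np.stack([(u-cx)/f*D,(v-cy)/f*D,D],-1)
    P=P@T[:3,:3].T+T[:3,3]; P[D==0]=np.nan; return P
E
python3 - <<'E'
from h import *
for n in('scene','top'):
    p,d=robot.grab_frame(n); np.savez(f'{n}.npz',p=p,d=d)
    cv2.imwrite(f'pics/{n}.png',cv2.resize(p[:,:,::-1],(800,600)))
    print(n,robot.camera_info(n), (d==0).mean())
E
```

```text
pics
scene {'vfov': 50.1652547738899, 'cx': 246.56674751452724, 'cy': 188.45183521883968, 'view': array([[ 7.56823245e-01,  6.53619516e-01,  3.24163864e-04,
        -4.27504021e-01],
       [ 4.00571507e-01, -4.63428022e-01, -7.90428325e-01,
        -1.59340770e-01],
       [-5.16489152e-01,  5.98344380e-01, -6.12554453e-01,
         1.41779679e+00],
       [ 0.00000000e+00,  0.00000000e+00,  0.00000000e+00,
         1.00000000e+00]])} 0.003987630208333333
top {'vfov': 55.48159963066134, 'cx': 259.78565176584385, 'cy': 189.89428124929375, 'view': array([[ 0.06043219, -0.99816063, -0.00482728, -0.02880428],
       [-0.97634822, -0.05810445, -0.20824992,  0.57653901],
       [ 0.20758638,  0.0172981 , -0.97806373,  0.80551941],
       [ 0.        ,  0.        ,  0.        ,  1.        ]])} 0.004221598307291667
```

View pics/top.png

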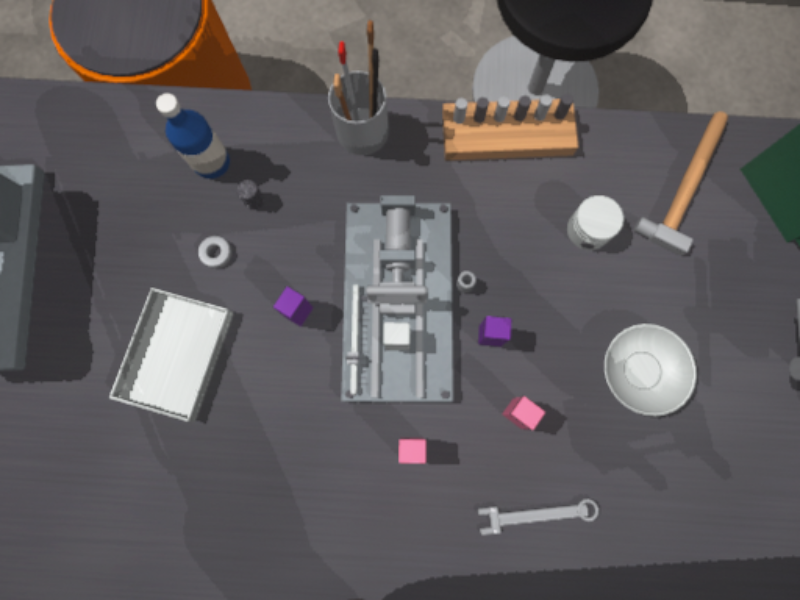

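View pics/scene.png

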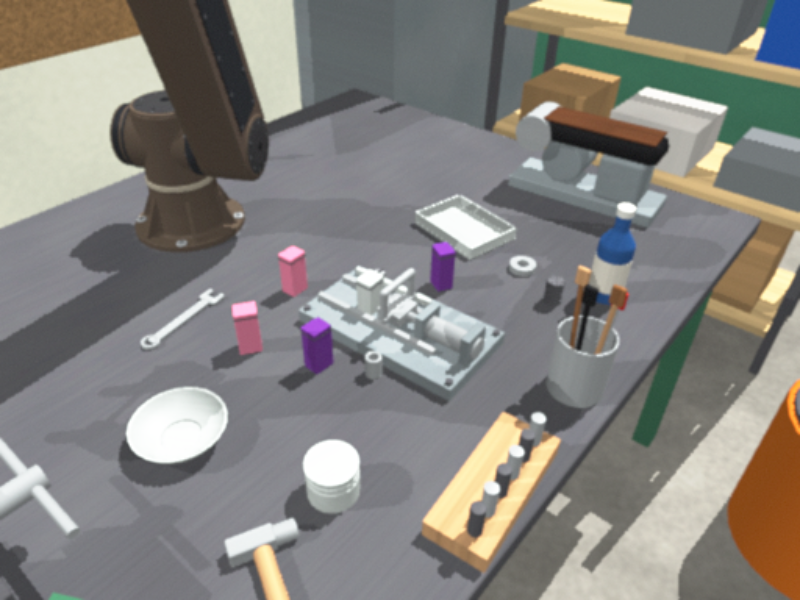

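The top view (800 px scale) shows the tester base with corners near (347,204), (451,204), (455,401) and (342,401). The stop top is at (397,333), the handle bar at (396,291) and the marker rider at about (355,357). The tray is on the left at (172,354), and the dish is on the right. The slide pulls toward the robot.

```bash
python3 - <<'E'
from h import *
s=.64
C=np.array([plane('top',(u*s,v*s),.025)for u,v in[(347,204),(451,204),(455,401),(342,401)]]);print(C.round(3)); 
print('sides',[np.linalg.norm(C[i]-C[(i+1)%4]).round(3) for i in range(4)])
ax=(C[0]+C[1]-C[2]-C[3])[:2]; print('yaw',np.degrees(np.arctan2(ax[1],ax[0])),'ctr',C.mean(0))
z=np.load('top.npz'); P=cloud('top',z['d'])
print('stop',plane('top',(397*s,333*s),.09), P[int(333*s),int(397*s)])
print('handle',plane('top',(396*s,291*s),.112),P[int(291*s),int(396*s)])
print('rider',plane('top',(355*s,357*s),.052))
# tray: bright region in left box -> min rect
g=z['p'].max(2); m=((P[:,:,2]>.002)&(P[:,:,2]<.05)).astype(np.uint8)
m[:,:60]=0;m[:,155:]=0;m[:180]=0;m[275:]=0
c=max(cv2.findContours(m,0,2)[0],key=cv2.contourArea)
pts=P[:,:,:2][m>0]; pts=pts[~np.isnan(pts).any(1)]
r=cv2.minAreaRect((pts*1000).astype(np.float32)); print('tray',r)
B=[plane('top',(u*s,v*s),.028) for u,v in[(153,290),(233,311),(190,420),(111,396)]];print('tray corners',np.round(B,3),np.mean(B,0))
E
```

```text
[[ 0.734  0.112  0.025]
 [ 0.744 -0.058  0.025]
 [ 0.427 -0.078  0.025]
 [ 0.417  0.094  0.025]]
sides [np.float64(0.17), np.float64(0.318), np.float64(0.172), np.float64(0.318)]
yaw 3.4718587505851692 ctr [0.58060422 0.01754872 0.025     ]
stop [0.5166644  0.01490562 0.09      ] [0.51688163 0.01509439 0.09030787]
handle [0.57381349 0.01954147 0.112     ] [0.57466583 0.0206189  0.11036916]
rider [0.48218004 0.07663649 0.052     ]
tray ((475.6213684082031, 384.6692810058594), (234.15719604492188, 250.9769744873047), 3.5339159965515137)
tray corners [[0.571 0.407 0.028]
 [0.545 0.276 0.028]
 [0.375 0.32  0.028]
 [0.403 0.446 0.028]] [0.47351466 0.36232838 0.028     ]
```

```bash
cat >> h.py <<'E'
def down(yaw): # tool y axis at world angle yaw
    a=np.radians(yaw); y=np.array([np.cos(a),np.sin(a),0]); z=np.array([0,0,-1.]); return np.stack([np.cross(y,z),y,z],1)
E
python3 - <<'E'
from h import *
print(robot.read_tcp_rot().round(3),robot.camera_info('wrist'),robot.read_t())
for yw in(93.5,-86.5,3.5,183.5): 
    q=robot.ik([.516,.0145,.23],down(yw));print(yw,None if q is None else np.round(q,1))
q=min([q for yw in(93.5,-86.5) if (q:=robot.ik([.516,.0145,.23],down(yw))) is not None],key=lambda q:abs(q[5]))
robot.movej(q); print(robot.read_t(),robot.read_position(),robot.read_force())
T=T_cw('wrist');p,d=robot.grab_frame('wrist');np.savez('w1.npz',p=p,d=d,T=T)
cv2.imwrite('pics/w1.png',cv2.resize(p[:,:,::-1],(800,600)))
E
```

```text
[[-0.975 -0.221 -0.   ]
 [-0.221  0.975  0.002]
 [ 0.     0.002 -1.   ]] {'vfov': 60.63108957588275, 'cx': 254.38510630420527, 'cy': 194.370327179361, 'T_tool_cam': array([[-9.15040512e-04, -9.70073281e-01, -2.42810608e-01,
         6.62829260e-02],
       [ 9.99999330e-01, -7.15562749e-04, -9.09727942e-04,
         1.97615711e-04],
       [ 7.08756544e-04, -2.42811278e-01,  9.70073286e-01,
        -1.82445460e-01],
       [ 0.00000000e+00,  0.00000000e+00,  0.00000000e+00,
         1.00000000e+00]])} 0.1
93.5 [  23.4    4.4  -16.4    0.   -69.2 -109.9]
-86.5 [ 23.4   4.4 -16.4   0.  -69.2  70.1]
3.5 [ 23.4   4.4 -16.4   0.  -69.2 160.1]
183.5 [ 23.4   4.4 -16.4   0.  -69.2 -19.9]
2.8083 [0.51605896 0.01394779 0.22991596] [-0.03188492 -0.05239473  0.1182129 ]
```

View pics/w1.png

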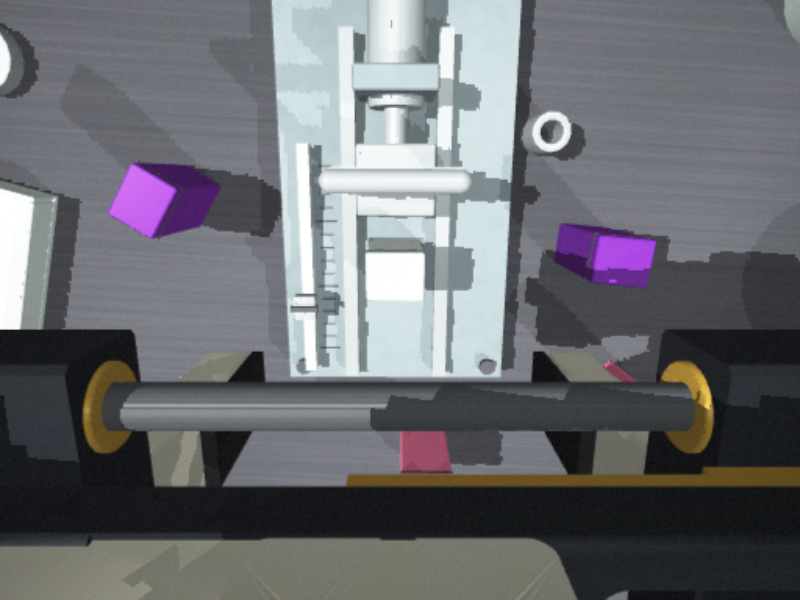

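The wrist view (800 px scale) shows the stop top centred at (395,275) and the handle bar from (320,181) to (471,181). The marker blade is a dark line at about (325,303). The base's left edge runs from (273,0) to (291,375), and its right edge from (522,0) to (501,375).

```bash
python3 - <<'E'
from h import *
z=np.load('w1.npz');T=z['T'];p=z['p'];s=.64
P=cloud('wrist',z['d'],T)
f=lambda u,v,h:plane('wrist',(u*s,v*s),h,T)
print('stop',f(395.5,276,.09),[f(*c,.09).round(4) for c in((366,251),(424,251),(366,301),(424,301))])
m=(abs(P[:,:,2]-.09)<.003)&(np.linalg.norm(P[:,:,:2]-[.516,.0145],axis=2)<.03)
print('cloud stop',cv2.minAreaRect((P[:,:,:2][m]*1000).astype(np.float32)),np.median(P[m],0))
m=(P[:,:,2]>.100)&(P[:,:,2]<.12)&(np.linalg.norm(P[:,:,:2]-[.575,.018],axis=2)<.06)
print('handle',cv2.minAreaRect((P[:,:,:2][m]*1000).astype(np.float32)),f(395,181,.105))
L=[f(274,30,.025),f(290,355,.025)];R=[f(520,30,.025),f(502,355,.025)]
for a,b in(L,R):print('yaw',np.degrees(np.arctan2(*(a-b)[[1,0]])))
print('marker',f(310,303,.052),f(335,304,.052),P[int(303*s),int(305*s)])
cv2.imwrite('pics/c1.png',cv2.resize(p[140:230,160:290,::-1],(780,540),interpolation=cv2.INTER_CUBIC))
E
```

```text
stop [0.51701803 0.01505618 0.09      ] [array([0.532 , 0.0346, 0.09  ]), array([ 0.5341, -0.002 ,  0.09  ]), array([0.4995, 0.0332, 0.09  ]), array([ 0.5017, -0.0043,  0.09  ])]
cloud stop ((516.4271240234375, 15.635282516479492), (31.89068603515625, 37.54849624633789), 3.364933490753174) [0.51654629 0.01531956 0.08840123]
handle ((576.4032592773438, 19.014766693115234), (13.328086853027344, 88.19324493408203), 3.399872303009033) [0.57614689 0.01873631 0.105     ]
yaw 3.1093966157384996
yaw 3.2253534318432804
marker [0.48612232 0.07536849 0.052     ] [0.48643651 0.05728223 0.052     ] [0.48583453 0.07997325 0.04759747]
```

View pics/c1.png

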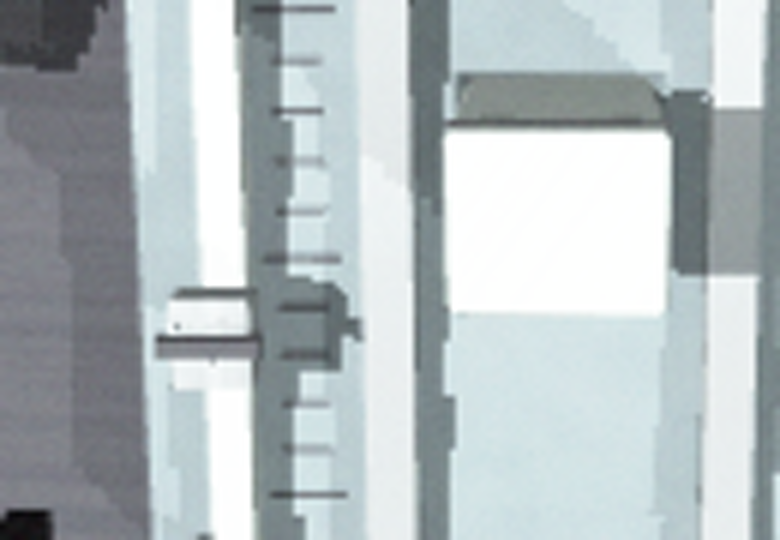

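```bash
python3 - <<'E'
from h import *
z=np.load('w1.npz')
print('mark tip',plane('wrist',(202.5,197.5),.052,z['T']))
yaw=93.3 if abs(robot.read_qpos()[5]+109.9)<20 else -86.7
R=down(yaw); xy=[.5167,.0153]
robot.move_gripper(.75)
robot.servo_line([*xy,.10],R,speed=.12); robot.servo_line([*xy,.053],speed=.06)
print('f',robot.read_force(),robot.read_position())
robot.move_gripper(0.); print('w',robot.read_grip_width()*88,robot.read_finger_force(),robot.read_t())
robot.servo_line([*xy,.09],speed=.06); print('f',robot.read_force(),'w',robot.read_grip_width()*88)
robot.servo_line([*xy,.20],speed=.15); print('w',robot.read_grip_width()*88,robot.read_t(), robot.read_qpos())
# over tray
for yy in np.arange(-180,180,10.):
    pass
R2=down(yaw+ (13 if False else 0))
for t in([.4735,.362,.2],[.4735,.362,.05]): print(np.round(robot.ik(t,R2),1))
robot.goto([.4735,.362,.2],R2); print(robot.read_t())
T=T_cw('wrist');p,d=robot.grab_frame('wrist');np.savez('w2.npz',p=p,d=d,T=T)
cv2.imwrite('pics/w2.png',p[:,:,::-1])
E
```

```text
mark tip [0.48220602 0.07065449 0.052     ]
f [-0.09923181  0.12809878  0.00424893] [0.51699852 0.01537561 0.05322931]
w 37.77594912892626 29.997539520263672 6.225
f [-0.41940824  0.12167228 -1.94260706] w 38.09087608083372
w 37.715640093563145 7.875 [ 2.34778337e+01  5.65034671e+00 -1.91640407e+01 -3.03906712e-02
 -6.52838851e+01  6.98229982e+01]
[ 56.2  13.2  -9.7   0.  -67.1  37.1]
[ 56.2  21.1 -20.3   0.  -48.7  37.1]
9.1917
```

View pics/w2.png

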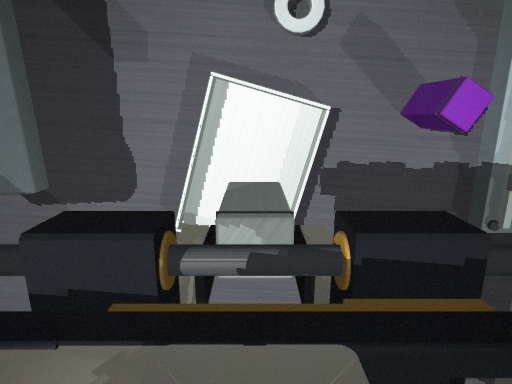

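The stop is held above the tray and the tray is clear underneath, so I'll lower it until it makes contact.

```bash
python3 - <<'E'
from h import *
x,y=.4735,.362
f0=robot.read_force()[2]
robot.servo_line([x,y,.057],speed=.12)
for zz in np.arange(.055,.044,-.0015):
    robot.servo_line([x,y,zz],speed=.03); f=robot.read_force()[2]
    if f-f0>3: break
print('contact',zz,f-f0,robot.read_position(),robot.read_t())
robot.move_gripper(.75)
robot.servo_line([x,y,.2],speed=.18)
# look at released stop; then over the tester with tool y along tester x
T=T_cw('wrist');p,d=robot.grab_frame('wrist')
cv2.imwrite('pics/w3.png',p[:,:,::-1])
h=np.array([.5763,.0189])
qs=[(q,yw) for yw in(3.3,-176.7) if (q:=robot.ik([*h,.22],down(yw))) is not None]
print([(np.round(q,0),yw) for q,yw in qs],robot.read_t())
q,yw=min(qs,key=lambda a:abs(a[0][5]-robot.read_qpos()[5]))
robot.movej(q);print(yw,robot.read_t())
n='top';p,d=robot.grab_frame(n);np.savez('t2.npz',p=p,d=d);
T=T_cw('wrist');p2,d2=robot.grab_frame('wrist');np.savez('w4.npz',p=p2,d=d2,T=T)
a=cv2.resize(p[150:290,50:320,::-1],(540,280));b=p2[:,:,::-1]
cv2.imwrite('pics/m.png',np.vstack([np.pad(a,((0,0),(0,260),(0,0))),np.pad(cv2.resize(b,(400,300)),((0,0),(0,400),(0,0)))]))
E
```

```text
contact 0.050499999999999996 13.549088144217663 [0.47409977 0.36245506 0.05206869] 11.5833
[(array([ 21.,  11., -10.,   0., -69., 162.]), 3.3), (array([ 21.,  11., -10.,   0., -69., -18.]), -176.7)] 13.3167
-176.7 14.6583
```

View pics/m.png

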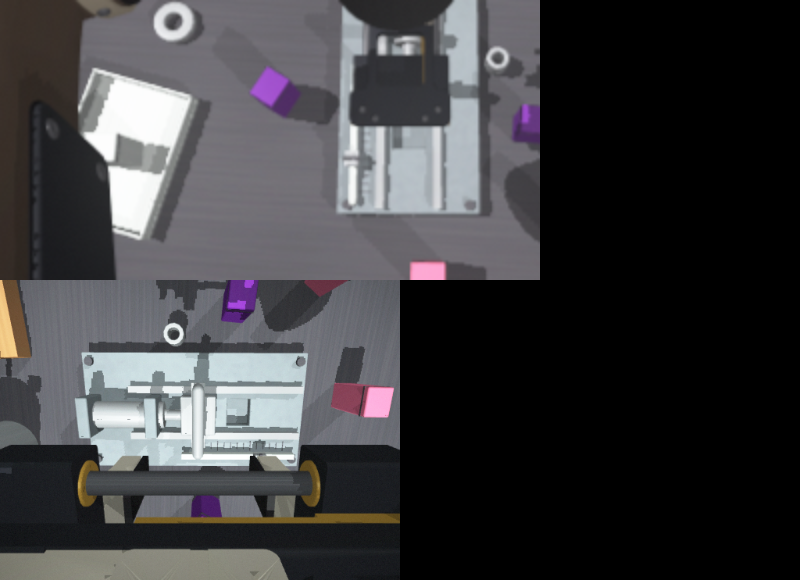

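The stop stands in the tray. The wrist camera is on the wrong side for seeing the pointer, so I'll turn half round, which puts it over the marker bar, and then grip the handle.

```bash
python3 - <<'E'
from h import *
R=down(3.3);h=[.5763,.0189];u=np.array([np.cos(np.radians(3.3)),np.sin(np.radians(3.3))])
print([np.round(robot.ik([*(np.array(h)-u*k),.086],R),0) for k in(0,.05,.1)])
robot.move_gripper(.55)
robot.goto([*h,.17],R)
T=T_cw('wrist');p,d=robot.grab_frame('wrist');np.savez('w5.npz',p=p,d=d,T=T)
robot.servo_line([*h,.086],speed=.1);print('f',robot.read_force(),robot.read_position())
robot.move_gripper(0.);print('w',robot.read_grip_width()*88,robot.read_finger_force(),robot.read_force(),robot.read_t())
T=T_cw('wrist');p2,d=robot.grab_frame('wrist');np.savez('w6.npz',p=p2,d=d,T=T)
cv2.imwrite('pics/w6.png',np.hstack([cv2.resize(i[:,:,::-1],(400,300)) for i in(p,)]+[cv2.resize(p2[:,:,::-1],(400,300))]))
E
```

```text
[array([ 21.,  17., -21.,   0., -52., 162.]), array([ 23.,  13., -27.,   0., -50., 160.]), array([ 25.,   8., -33.,   0., -49., 158.])]
f [0.5467873  0.73519549 0.16329795] [0.57680796 0.0190085  0.08661123]
w 0.37376888219402254 1.133154987655871 [ 2.08524219 -0.7936436   1.88571631] 19.95
```

View pics/w6.png

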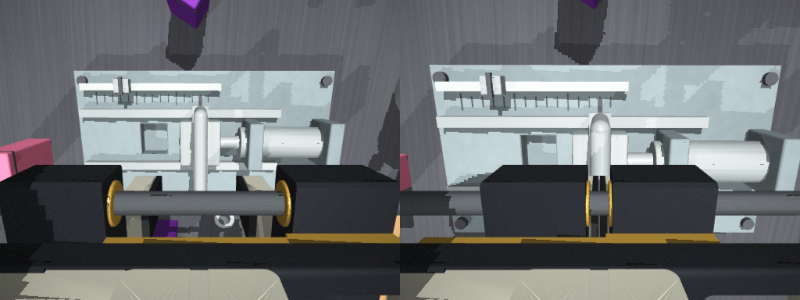

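```bash
python3 - <<'E'
from h import *
p,d=robot.grab_frame('scene')
print(robot.read_grip_width()*88,robot.read_finger_force(),robot.read_position(),robot.read_t(),robot.read_force())
w=np.load('w6.npz')['p']
f,cx,cy,c=cam('scene');q=np.array(c['view'])@[.576,.019,.1,1];u,v=int(f*q[0]/q[2]+cx),int(f*q[1]/q[2]+cy)
a=cv2.resize(p[v-50:v+50,u-50:u+50,::-1],(400,400),interpolation=2);b=cv2.resize(w[130:310,170:350,::-1],(400,400),interpolation=2)
cv2.imwrite('pics/x.png',np.hstack([a,b]))
E
```

```text
0.5904347163965007 1.291669893762446 [0.57687115 0.01899775 0.0863389 ] 20.05 [ 2.71330102 -0.27709072  2.72085157]
```

View pics/x.png

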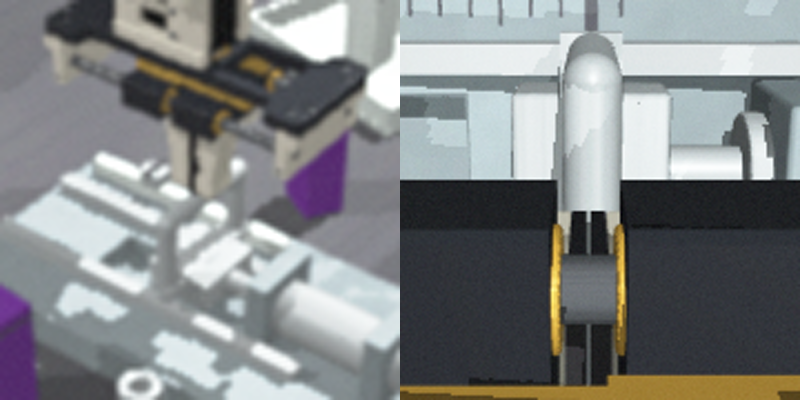

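The crops show the fingers straddling the bar, but the width reading says they are shut and the pad force is low. I'll re-close once and try a short pull to see which is true.

```bash
python3 - <<'E'
from h import *
u=np.array([np.cos(np.radians(3.3)),np.sin(np.radians(3.3)),0])
r=lambda k:print(k,round(robot.read_grip_width()*88,2),round(float(robot.read_finger_force()),1),robot.read_force().round(1),robot.read_position().round(4),robot.read_t())
r('now');robot.move_gripper(.4);r('open');robot.move_gripper(0.);r('shut');robot.dwell(.2);r('shut')
p0=robot.read_position();robot.servo_line(p0-.008*u,speed=.04);r('pull')
T=T_cw('wrist');p,d=robot.grab_frame('wrist');np.savez('w7.npz',p=p,d=d,T=T)
a=np.load('w6.npz')
cv2.imwrite('pics/w7.png',np.vstack([cv2.resize(i[75:175,40:320,::-1],(800,286),interpolation=2) for i in(a['p'],p)]))
E
```

```text
now 0.59 1.3 [ 2.7 -0.3  2.7] [0.5769 0.019  0.0863] 20.05
open 34.94 0.0 [ 0.   0.9 -0.3] [0.5763 0.0189 0.0859] 20.8333
shut 0.51 1.1 [ 0.8 -0.   1.6] [0.5769 0.019  0.0864] 21.6
shut 0.45 1.4 [1.8 0.2 3.5] [0.5769 0.019  0.0864] 21.8
pull 0.37 0.9 [-0.2  0.3  1.1] [0.5678 0.0184 0.0861] 22.1333
```

View pics/w7.png

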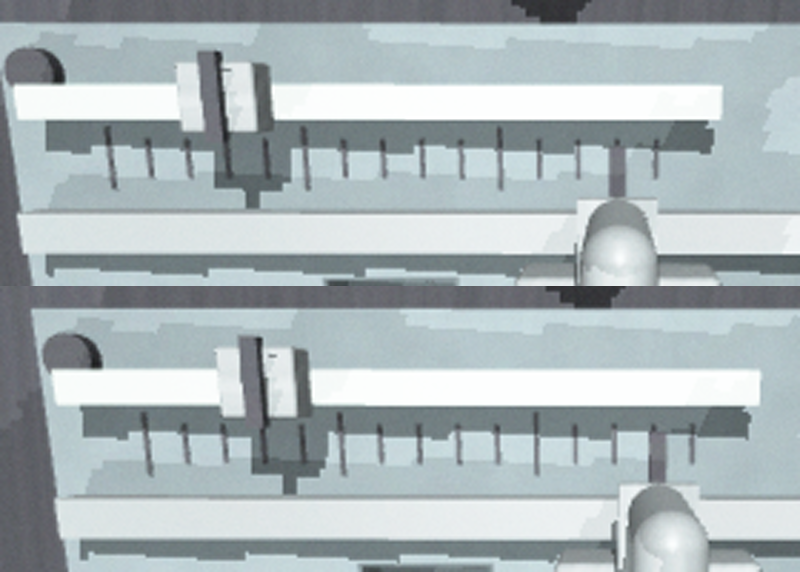

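The pointer did not move relative to the scale (still at its second tick), so the fingers closed on nothing. I'll measure fingertip and bar heights in the scene view.

```bash
python3 - <<'E'
from h import *
p,d=robot.grab_frame('scene');P=cloud('scene',d);pos=robot.read_position();print(pos,robot.read_t())
f,cx,cy,c=cam('scene')
def px(X):
    q=np.array(c['view'])@[*X,1];return int(f*q[0]/q[2]+cx),int(f*q[1]/q[2]+cy)
print('tcp px',px(pos),'bar',px([.5763,.0189,.105]))
u,v=px(pos)
for vv in range(v-30,v+14,3):
    print(vv,[tuple(int(1000*k) for k in P[vv,uu]) for uu in (u-6,u,u+6) if d[vv,uu]>0])
im=p[v-40:v+35,u-50:u+50,::-1];im=cv2.resize(im,(800,600),interpolation=cv2.INTER_CUBIC)
cv2.circle(im,(400,320),4,(0,0,255),-1)
b=px([.5763,.0189,.105]);cv2.circle(im,(400+(b[0]-u)*8,320+(b[1]-v)*8),4,(0,255,0),-1)
cv2.imwrite('pics/y.png',im)
E
```

```text
[0.56797771 0.01833432 0.08607465] 22.2333
tcp px (252, 185) bar (254, 180)
155 [(578, -17, 203), (586, -4, 200), (603, -3, 207)]
158 [(581, -21, 197), (598, -18, 203), (599, 1, 194)]
161 [(580, -20, 188), (600, -21, 197), (611, -12, 197)]
164 [(558, 4, 157), (599, -20, 187), (599, 2, 175)]
167 [(557, 6, 145), (577, 6, 155), (585, 20, 151)]
170 [(559, 3, 139), (577, 5, 146), (582, 23, 139)]
173 [(557, 6, 127), (575, 8, 134), (581, 25, 127)]
176 [(559, 4, 120), (578, 4, 128), (581, 25, 119)]
179 [(493, 80, 36), (580, 3, 121), (580, 27, 107)]
182 [(498, 73, 31), (579, 4, 110), (498, 129, 0)]
185 [(577, -16, 111), (584, -1, 106), (539, 79, 37)]
188 [(583, -23, 109), (552, 36, 58), (567, 44, 61)]
191 [(581, -21, 97), (560, 27, 57), (575, 34, 60)]
194 [(584, -25, 91), (569, 16, 58), (582, 25, 59)]
197 [(585, -26, 82), (579, 4, 60), (589, 17, 58)]
```

View pics/y.png

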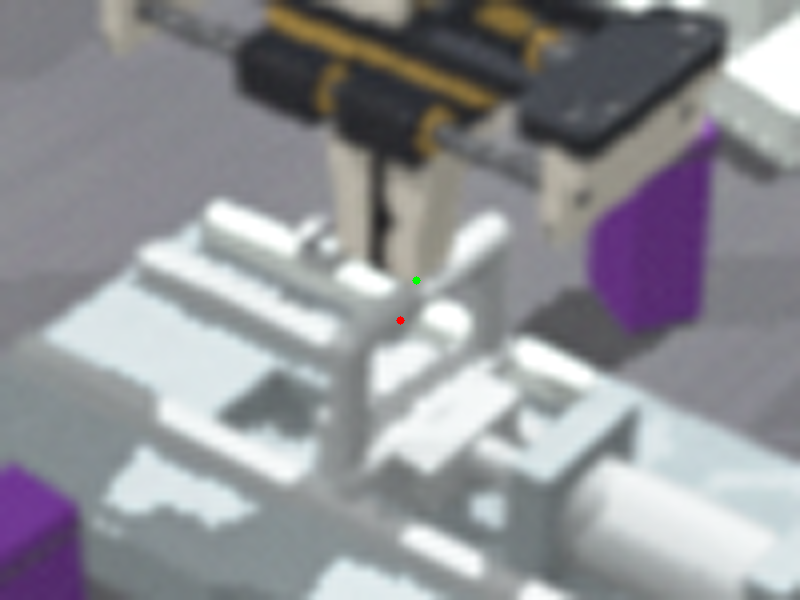

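The picture shows the bar crossing just under the finger ends. The fingers end at about 0.110 m, roughly 24 mm above the reported TCP (red dot), so they closed on top of the bar. I'll go about 23 mm lower with force checks; the gripper body still clears the bar.

```bash
python3 - <<'E'
from h import *
h=np.array([.5763,.0189])
r=lambda k:print(k,round(robot.read_grip_width()*88,2),round(float(robot.read_finger_force()),1),robot.read_force().round(1),robot.read_position().round(4),round(robot.read_t(),2))
robot.servo_line([*h,.1],speed=.1);robot.move_gripper(.5);r('open')
for z in(.085,.075,.068,.063):
    robot.servo_line([*h,z],speed=.06)
    if np.linalg.norm(robot.read_force())>8: r('CONTACT');break
r('low')
robot.move_gripper(0.);r('shut')
T=T_cw('wrist');p,d=robot.grab_frame('wrist');np.savez('w8.npz',p=p,d=d,T=T)
E
```

```text
open 44.26 0.0 [-0.1 -0.3  0. ] [0.5763 0.0189 0.1   ] 23.43
low 43.96 0.0 [-0.5  0.3 -0.2] [0.576  0.0188 0.0626] 24.67
shut 13.08 30.0 [ 3.8 -1.8 -2.3] [0.5771 0.019  0.0632] 25.28
```

The grip holds: width 13 mm, pad force 30 N. I'll pull most of the way, then check the pointer against the marker.

```bash
python3 - <<'E'
from h import *
u=np.array([np.cos(np.radians(3.3)),np.sin(np.radians(3.3)),0])
r=lambda k:print(k,round(robot.read_grip_width()*88,2),round(float(robot.read_finger_force()),1),robot.read_force().round(1),robot.read_position().round(4),round(robot.read_t(),2))
T=np.load('w7.npz')['T'];k=1/2.857
a=plane('wrist',(40+657*k,75+146*k),.052,T);b=plane('wrist',(40+256*k,75+139*k),.052,T)
o=np.array([.5763,.0189,.052]);w=np.array([-u[1],u[0],0])
for n,q in(('ptr',a),('mark',b)):print(n,q.round(4),'tester',((q-o)@u).round(4),((q-o)@w).round(4))
D=(a-b)@u;print('D',D)
p0=robot.read_position();np.save('p0.npy',p0)
robot.servo_line(p0-(D-.012)*u,speed=.05);r('pulled')
T=T_cw('wrist');p,d=robot.grab_frame('wrist');np.savez('w9.npz',p=p,d=d,T=T)
cv2.imwrite('pics/w9.png',cv2.resize(p[60:210,120:320,::-1],(800,600),interpolation=2))
E
```

```text
ptr [0.5732 0.0748 0.052 ] tester 0.0002 0.056
mark [0.4827 0.0712 0.052 ] tester -0.0905 0.0576
D 0.09062871468482175
pulled 13.36 30.0 [ 9.3 -2.7 -8. ] [0.4994 0.0147 0.0632] 27.04
```

View pics/w9.png

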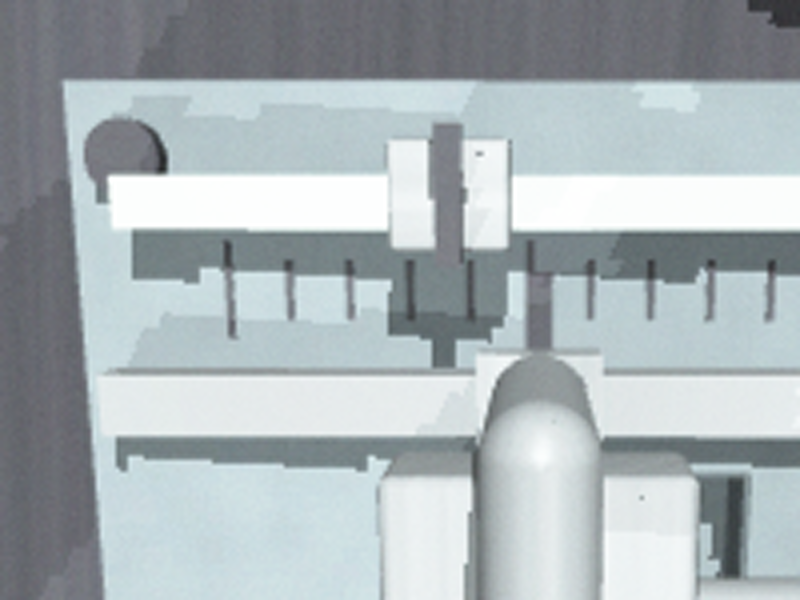

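In this view (4x crop) the marker tip is at (449,262) and the pointer tip at (540,272). That makes 11 pictures viewed, one over the limit of 10, so from here I'll work from pixels numerically.

```bash
python3 - <<'E'
from h import *
u=np.array([np.cos(np.radians(3.3)),np.sin(np.radians(3.3)),0]);w=np.array([-u[1],u[0],0])
r=lambda k:print(k,round(robot.read_grip_width()*88,2),round(float(robot.read_finger_force()),1),robot.read_force().round(1),robot.read_position().round(4),round(robot.read_t(),2))
px=lambda a,b:((a+.5)/4-.5+120,(b+.5)/4-.5+60)
T=np.load('w9.npz')['T'];a=plane('wrist',px(540,274),.052,T);b=plane('wrist',px(449,262),.052,T)
D=(a-b)@u;print('D',D,(a-b)@w)
p0=robot.read_position();assert .008<D<.018
robot.servo_line(p0-D*u,speed=.03);robot.dwell(.3);r('at')
T=T_cw('wrist');p,d=robot.grab_frame('wrist');np.savez('w10.npz',p=p,d=d,T=T)
g=p.astype(int).sum(2)//3
# rows of marker blade (top, on rider) to pointer blade
print('cols 222..254')
for v in range(92,148,3):print(v,*g[v,218:258])
E
```

```text
D 0.013137207835409613 -0.0017091250396747211
at 13.04 30.0 [10.1 -2.8 -8.7] [0.4873 0.014  0.0632] 27.95
cols 222..254
92 201 200 200 200 202 201 200 197 199 201 202 201 204 202 204 203 202 200 203 202 203 204 202 203 203 202 202 201 201 201 198 166 133 135 132 132 134 138 175 202
95 198 201 200 198 199 199 200 199 203 198 201 201 198 200 201 200 203 199 199 204 236 235 234 233 234 234 233 234 235 228 128 129 130 132 136 133 136 141 195 230
98 200 201 200 197 198 201 199 199 198 198 202 202 199 199 200 197 201 200 199 181 226 244 244 244 244 244 244 244 245 241 162 148 135 135 131 130 135 142 202 237
101 198 198 197 198 198 198 196 195 200 195 198 199 198 195 199 197 198 199 196 181 223 243 242 242 242 242 244 243 243 240 159 147 135 134 135 137 135 141 199 236
104 251 252 251 251 252 251 252 252 251 252 252 252 252 252 252 251 252 252 250 234 227 241 239 239 240 241 241 241 240 237 157 147 129 134 129 135 132 140 195 233
107 254 254 254 254 254 254 254 254 254 254 254 254 254 254 254 254 254 254 253 184 230 243 242 242 243 243 243 243 240 167 163 149 135 133 134 130 134 133 139 174
[... 1417 characters left out ...]
 134 133 137 135 133 136 133 133 128 131 134 127
137 220 219 218 220 218 219 214 132 130 220 201 200 203 201 203 220 216 130 133 131 128 125 77 95 131 131 131 131 131 129 133 129 134 134 131 116 115 116 119 115
140 219 217 216 216 217 217 213 199 199 203 200 200 201 203 203 200 196 110 104 108 110 105 95 96 107 109 106 104 107 109 108 108 111 115 116 117 118 117 115 116
143 199 198 198 202 199 199 198 200 200 199 201 204 201 200 199 200 194 126 125 126 121 126 126 125 127 107 109 105 108 109 110 106 109 111 115 117 118 116 118 115
146 201 203 200 204 201 198 201 200 201 202 202 201 201 202 202 206 205 205 203 204 204 199 205 204 201 200 199 191 108 110 109 109 113 113 121 121 119 123 119 128
```

```bash
python3 - <<'E'
from h import *
p=np.load('w10.npz')['p'].astype(int);g=p.sum(2)//3
print(*range(244,276))
for v in range(117,152,2):print(v,*g[v,244:276])
print('R-G');
for v in(127,131,135,139,143):print(v,*(p[v,244:276,0]-p[v,244:276,1]))
print(robot.read_position())
E
```

```text
244 245 246 247 248 249 250 251 252 253 254 255 256 257 258 259 260 261 262 263 264 265 266 267 268 269 270 271 272 273 274 275
117 240 239 240 239 237 192 133 131 133 133 132 136 151 231 231 231 231 231 231 232 231 232 233 216 170 211 211 211 210 211 212 213
119 238 238 239 238 236 188 132 133 130 132 132 131 159 229 229 229 229 229 230 230 232 231 230 212 121 132 128 131 132 133 133 129
121 227 228 229 229 224 180 134 135 130 134 134 139 179 213 217 232 231 232 232 214 216 215 215 195 120 129 90 84 132 129 128 108
123 130 133 133 133 131 132 132 132 130 136 135 130 126 129 128 132 135 134 131 134 130 130 127 131 129 128 92 84 129 126 108 106
125 129 129 132 132 131 132 131 131 136 130 132 119 112 133 132 133 132 133 133 130 130 134 131 131 131 125 69 83 126 104 109 109
127 130 134 129 130 136 134 132 133 130 133 128 79 96 133 133 133 131 107 111 109 106 111 127 128 126 123 73 78 108 104 107 105
129 130 132 128 132 131 131 132 130 134 132 131 131 130 120 125 129 109 111 110 111 111 139 203 204 203 195 120 132 202 201 202 199
131 130 134 133 129 133 134 133 131 127 132 131 128 129 13
[... 1336 characters left out ...]
9 192 224 228 226 226 228 228 229 224 202 200 197 197 200
R-G
127 -12 -12 -15 -10 -15 -14 -14 -12 -11 -12 -13 -5 -3 -13 -11 -12 -16 -11 -12 -11 -9 -12 -12 -10 -14 -11 -4 -2 -7 -10 -10 -12
131 -12 -13 -14 -13 -16 -12 -12 -7 0 -2 0 -3 -2 -3 -9 -14 -13 -7 -10 -11 -14 -16 -16 -16 -19 -16 -5 -5 -18 -17 -16 -18
135 -15 -14 -11 -14 -13 -13 -14 -9 -5 -2 -3 -5 -3 -3 -8 -12 -13 -11 -11 -13 -14 -19 -20 -16 -17 -16 -3 -9 -19 -18 -19 -18
139 -13 -12 -13 -10 -9 -9 -12 -6 0 -1 -1 -1 -2 -3 -9 -13 -12 -9 -10 -13 -15 -16 -19 -19 -18 -19 -5 -6 -18 -16 -17 -14
143 -11 -12 -12 -9 -10 -9 -13 -4 -3 -2 -2 -2 -2 -1 -9 -9 -13 -18 -18 -17 -19 -16 -18 -18 -17 -16 -6 -8 -17 -19 -18 -17
[0.48722309 0.01401368 0.06316545]
```

The pointer is about 1.7 px (0.9 mm) short, which agrees with the arm stopping about 1 mm short under the spring load. I'll nudge it and verify.

```bash
python3 - <<'E'
from h import *
u=np.array([np.cos(np.radians(3.3)),np.sin(np.radians(3.3)),0])
p0=robot.read_position();robot.servo_line(p0-.0019*u,speed=.01);robot.dwell(.4)
p1=robot.read_position();print('moved',(p0-p1)@u,robot.read_grip_width()*88,robot.read_finger_force(),robot.read_force())
p,d=robot.grab_frame('wrist');p=p.astype(int);s=p[:,:,0]-p[:,:,1];g=p.sum(2)/3
m=g[115:120,244:272].mean(0);c=np.clip((235-m)/103,0,1);c[18:]=0;print('marker',(c*np.arange(244,272)).sum()/c.sum(),c.sum())
q=s[129:144,242:264].mean(0);c=np.clip((q+12)/10,0,1);print(c.round(1));c[(c<.3)]=0;c[:6]=0;c[18:]=0
print('ptr',(c*np.arange(242,264)).sum()/c.sum(),c.sum(),robot.read_t())
E
```

```text
moved 0.0008681999487678074 13.008622272769706 30.00002145767212 [11.45339907 -2.91519433 -8.1820933 ]
marker 254.0708275543227 6.999999999999999
[0.7 0.  0.  0.  0.  0.  0.  0.  0.1 0.4 1.  1.  1.  1.  1.  0.9 0.3 0.
 0.  0.2 0.1 0. ]
ptr 254.39837398373987 6.56 28.7
```

```bash
python3 -c "
from rig import robot
print(robot.job_done())"
```

```text
the job is handed in; nothing more can be done
None
```

The job is handed in at about 29 s: the stop block was set down and released in the tray, and the slide is held in the gripper with its pointer within about 0.2 mm of the marker, but I viewed 11 pictures, one over the limit of 10.

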